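Load, close and pin the cell-cup press

TASK

Slide the dark wooden sleeve that fits onto the steel spigot of the open clamshell press, right down to the floor of the press; the other sleeve, whose bore is too narrow, ends on the bench. Fold the lid down, then take the steel pin from its block and push it through the holes of both halves, and with the pin's collar press the sprung lid fully shut. Finish while still holding the halves shut by pushing down on the pin: do not let go; leave the other things on the bench where they are.

Things in the scene. Friction and masses are not known exactly. Their poses are not given: they have to be found in the camera images.
- press: fixed lower half of a wooden clamshell press, x -72 to +85 mm, 100 mm wide (y), open at both sides. Origin on the bench. Its -x end faces the robot within 0.35 rad of yaw. A 12 mm thick floor carries the spigot; a block across the front, 34 mm (x), 36 mm high, has the lower pin hole; two 52 mm high hinge posts stand at x = +70 mm. Hinge axis along y at x = +70 mm, z = 42 mm.
- press_spigot (a point): foot of the steel spigot, on the press's floor (12 mm above the bench). The spigot is 14 mm in diameter and stands 18 mm high, its top 5 mm tapering to 6 mm. Clear of the front block by 43 mm and of the hinge axis by 65 mm
- press_hole (a point): mouth of the lower pin hole, 13 mm in diameter, upright, in the top of the front block (36 mm above the bench), right through to the bench
- lid (a joint): main hinge of the upper half (the lid), rad. The lid is a wooden plate 138 mm long, 90 mm wide, 12 mm thick; the hinge axis is level with its mid thickness, and it reaches from 12 to 150 mm from that axis. Starts at 1.65 to 1.85 (standing open, leaning back from the robot). The hinge is stiff (about 0.2 N m of friction): the lid stays at any angle. 0 = folded down as far as it goes without squeezing the springs. The lid's angle above level is joint lid plus joint lid_gap
- lid_gap (a joint): the last bit of closing, against springs, rad. 0.07 = unloaded (with lid at 0 the halves then gape about 9 mm over the front block), 0 = the halves fully shut, the lid lying level on the front block, its top 48 mm above the bench. Springs back by itself when let go. Pressing down at the lid's pin hole, about 3 N begins to squeeze it and about 6 N shuts it fully
- lid_edge (a point): middle of the lid's free edge, on its outer face (the upper face when shut), 150 mm from the hinge axis
- lid_hole (a point): centre of the lid's pin hole (14 mm in diameter) on its outer face, 125 mm from the hinge axis; over press_hole when the lid is down. The lid's other hole, 20 mm, is over the spigot
- sleeve: dark wooden sleeve with the WIDE bore: a tube standing upright on the bench, outside 30 mm, bore 17 mm, 22 mm high. It fits over the spigot. Origin at the centre of its underside
- narrow_sleeve: dark wooden sleeve with the NARROW bore: same outside 30 mm and height 22 mm, but a bore of 10 mm that does not go over the spigot. Origin at the centre of its underside
- pin: the steel locking pin, upright with its shank in the hole of the pin block. Origin at the centre of its lower tip, z up along it: a shank 10 mm in diameter up to 42 mm (its lowest 6 mm tapered to 5.6 mm), a collar 26 mm in diameter from 42 to 47 mm, then a plain round grip 16 mm in diameter from 47 to 83 mm. Loose; fully home its collar sits on the shut lid and the tip is 6 mm above the bench
- pin_block: fixed wooden block 70 x 70 x 50 mm with a 13 mm hole straight down its middle where the pin stands, collar on the block's top. Origin at the centre of its underside
- honey_jar: a 60 mm wide, 70 mm high honey jar; bystander. Its origin is at the middle of its underside
- cage_a: a flat wooden queen cage 35 x 80 x 14 mm; bystander. Its origin is at the middle of its underside
- cage_b: another such queen cage; bystander. Its origin is at the middle of its underside
- hive_tool: a flat steel hive tool about 225 mm long; bystander. Its origin is at the middle of its underside
- brush: a 200 mm brush; bystander
- cell_bar: a 260 mm wooden bar set with a row of dark cell cups; bystander. Its origin is at the middle of its underside
- wax_block: a block of wax 50 x 80 x 25 mm; bystander. Its origin is at the middle of its underside

How it is judged:
By the outcome, as a careful person would: the job done as asked, in the order asked, and still so for the second after the job is handed in, while the arm keeps its last pose, push and grip.
It also fails if it takes over 69 s, if anything falls off the work surface, if the arm or the gripper's body presses on something with over 40 N, if the wrist force passes 120 N, or if a joint passes its speed limit or range.

ROBOT

A 6-joint arm with a two-finger parallel gripper is mounted at the origin on the work surface. World frame = base frame: x ahead of the robot, y to its left, z up, the work surface at z = 0. Lengths are in m, angles in rad, forces in N, time in s.
With the tool pointing down it reaches from about 0.35 to 0.775 m from the base axis. Payload 5.5 kg.
Tool frame: the origin (TCP) lies between the finger pads; the fingertips stand 8 mm ahead of it and the grasp point (between the pads) lies 11 mm behind it; z points along the fingers, y is the line along which they close (so a half turn about z gives the same grasp; the last joint's range is limited). The gripper opens to 85 mm and grips with 20 to 120 N. Pads are 22 mm wide; open, the fingers measure 114 mm over their backs; the gripper's body (76 mm by 85 mm) begins 54 mm behind the grasp point. The pads swing forward as they close: fully open they stand 13 mm farther back than shut.
Start: joints at [-1.421, 0.313, 0.046, 1.304, 0, 1.431], TCP at [0.164, -0.551, 0.239] pointing down, gripper open.
Joint ranges: [-2.76, 2.76], [-0.86, 1.69], [-1.03, 1.26], [-2.2, 2.34], [-1.47, 1.5], [-3.14, 3.14]. Speed limits (rad/s): [2.57, 2.57, 3.14, 3.14, 3.14, 3.14].

INTERFACE

Orientations are given as a unit quaternion [w, x, y, z].
In Python, from workcell import status, vision, job gives the robot as it stands. The module is installed in compiled form; this text tells all that it offers.
- The arm moves only by the tool apply_moves, never from a script. Its argument "moves" is one flat list of numbers, 6 for each row, row after row: the shift along the world's x, y, z in units of 25 mm (1.0 is 25 mm), then the turn, a rotation vector about the world's x, y, z in rad. In form: [x, y, z, rx, ry, rz, x, y, z, rx, ry, rz, ...]. A call has 1 to 20 rows; each row is the pose to reach, as a shift and turn from the pose commanded when the call began; what a row does not reach only later rows make up. A row lasts 1/12 s, in which the tool goes at most 41.7 mm and 7.16 degrees, less where a joint would pass 70% of its speed; a pose out of reach is approached as far as the arm can. A call with a gripper value outside its range is refused whole. "claw" is the opening in per cent of the stroke, from 0 (shut) to 100 (fully open), set as the call begins (left out, the last holds). The fingers move at their own pace and stop on an object; "newtons" is the grip in N (left out, the last holds). Time passes only in rows, so rows that repeat a pose let the fingers close. It gives the time, the measured TCP pose, the force, the opening and the grip force at its end, in the units of the state.
- status.get_state(): the state, without advancing time (a new reading comes with each control period).
- vision.read_camera(name): name is "scene" or "top" or "wrist"; returns a dict with "image" (480x640x3 uint8, blue, green, red), "camera_matrix" (3x3 intrinsics, pixels), "dist_coeffs" ([k1, k2, p1, p2, k3] as OpenCV has them; the pictures are not rectified), "camera_from_world" (4x4, takes a point from world to camera coordinates). Camera axes: x right, y down, z forward; pixel columns grow to the right and rows downward; lengths in m; the calibration is good to about 2 mm. A picture is of the moment at which its call begins. There is no depth.
- job.hand_in(): hands the job in; it is judged then, once.
The state is a dict: "clock": time; "joint_pos": joint angles; "qvel": joint speeds; "tau": joint torques, N m; "tcp_pos": TCP position; "orientation": TCP orientation; "wrist_force": force on the tool from outside, world axes, zero at the start; "ft_torque": the same for the moment, N m; "finger_gap": finger opening in m; "grip_force": force on a finger pad.
Only numpy, scipy, OpenCV 4.12 (cv2) and the standard library are available. Lean on these libraries where they do the work, as an engineer would, in place of code of your own. Each camera call takes 0.05 s, during which the arm holds its last target. There are 200 camera calls.

## Working session

There is one attempt and no reset: what is moved stays moved. The work goes in short steps, Python scripts to look and compute and a tool call to move; the robot and the scene stay as the last step left them, time stands still between calls to the robot, and variables do not carry over. Pictures are saved under pics/ and viewed, at most 10 in all, crops included, and the job is handed in when it is done.

Besides the shell and the picture viewer there is one more tool, called after ">>>" in YAML: its name, and indented under it one key for each argument. apply_moves: Moves the arm, as the interface text tells. Its arguments: {"type":"object","properties":{"moves":{"type":"array","items":{"type":"number"}},"claw":{"type":"number"},"newtons":{"type":"number"}},"required":["moves"]}

```bash
mkdir -p pics; cat > h.py <<'E'
import numpy as np, cv2
from workcell import status, vision, job
def cam(n,save=None):
    c=vision.read_camera(n)
    if save: cv2.imwrite('pics/'+save+'.png',c['image'])
    np.savez('last_'+n+'.npz',K=c['camera_matrix'],D=np.array(c['dist_coeffs'],float),T=c['camera_from_world'],im=c['image'])
    return c
def ld(n):
    return np.load('last_'+n+'.npz')
def p2w(n,uv,z):
    c=ld(n); T=c['T']
    q=cv2.undistortPoints(np.array(uv,float).reshape(-1,1,2),c['K'],c['D']).reshape(-1,2)
    o=-T[:3,:3].T@T[:3,3]
    d=np.c_[q,np.ones(len(q))]@T[:3,:3]
    z=np.broadcast_to(z,(len(q),))
    return o+d*((z-o[2])/d[:,2])[:,None]
def w2p(n,P):
    c=ld(n);T=c['T']
    return cv2.projectPoints(np.array(P,float).reshape(-1,1,3),cv2.Rodrigues(T[:3,:3])[0],T[:3,3],c['K'],c['D'])[0].reshape(-1,2)
E
python3 - <<'E'
from h import *
for n in('top','scene'):
    c=cam(n,n+'0'); T=c['camera_from_world']; print(n,-T[:3,:3].T@T[:3,3],c['camera_matrix'][0,0])
print(status.get_state())
E
```

```text
top [ 0.40755364 -0.01410386  1.08493326] 442.3274177114398
scene [1.14249993 0.23539778 0.77730521] 448.0322682435257
{'clock': 0.1, 'joint_pos': array([-1.42061833e+00,  3.13941884e-01,  4.50875512e-02,  1.30362046e+00,
        1.48762208e-05,  1.43122723e+00]), 'qvel': array([-0.00036967, -0.00118689,  0.00152359,  0.00119903,  0.00071311,
        0.00084237]), 'tau': array([ 1.97211666e-03, -4.81724274e+01,  2.99243975e+01,  1.27522746e-02,
       -2.22348986e-04,  9.82063113e-06]), 'tcp_pos': array([ 0.1642268 , -0.55057632,  0.23848655]), 'orientation': array([-8.39261052e-04,  9.89523822e-01,  1.44367242e-01,  2.98635278e-06]), 'wrist_force': array([ 0.37151482,  0.12091631, -0.40758118]), 'ft_torque': array([ 0.03693196,  0.01692376, -0.05816883]), 'grip_force': 0.0, 'finger_gap': 0.0852914753991812}
```

View pics/top0.png

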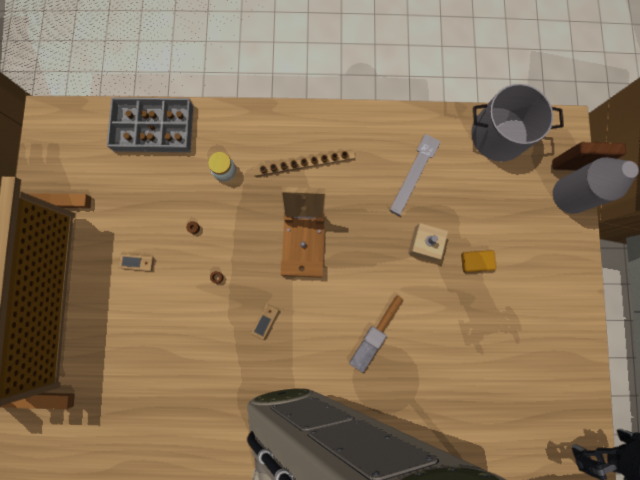

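View pics/scene0.png

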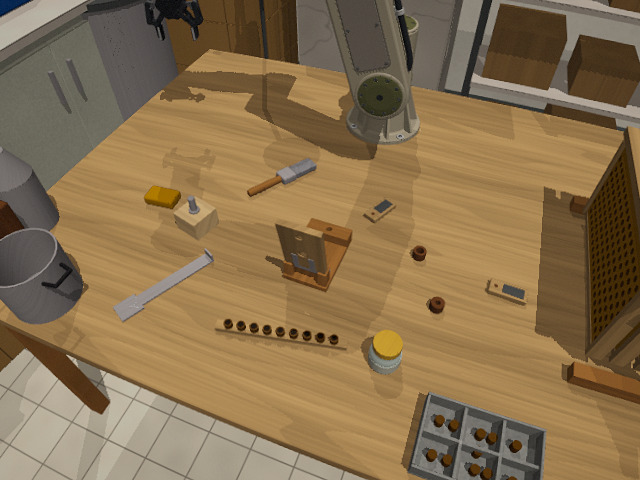

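The top view shows sleeves near (193,228) and (217,277), the press around (303,245) with its lid standing at (303,205), and the pin block at (430,243). I'll enlarge these.

```bash
python3 - <<'E'
from h import *
t=ld('top')['im'];s=ld('scene')['im']
R=lambda im,x,y,w,h,f:cv2.resize(im[y:y+h,x:x+w],None,fx=f,fy=f,interpolation=cv2.INTER_CUBIC)
a=R(t,180,210,50,80,5)   #250x400
b=R(t,270,185,60,100,5) #300x500
c=R(t,405,215,50,60,5)  #250x300
o=np.zeros((600,800,3),np.uint8)
o[:400,:250]=a;o[:500,250:550]=b;o[:300,550:]=c
o[400:600,0:250]=R(s,405,240,50,40,5)[:200,:250]
o[300:600,550:800]=R(s,175,185,50,60,5)
cv2.imwrite('pics/crop0.png',o)
for n,uv,z in [('s1',(193,227),.022),('s2',(217,277),.022)]: print(n,p2w('top',[uv],z))
E
```

```text
s1 [[0.59366409 0.27623362 0.022     ]]
s2 [[0.47280655 0.21216431 0.022     ]]
```

View pics/crop0.png

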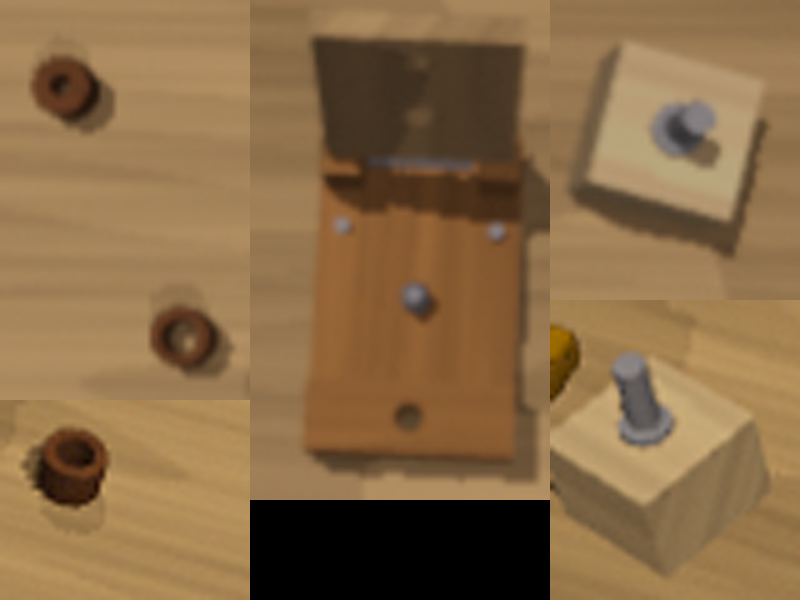

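Of the two, the sleeve at (217,277) has the wide bore. The press hole is at about (301.5,268), the spigot top at (303,244.5), and the pin top at about (437.5,238).

```bash
python3 - <<'E'
from h import *
f=lambda x,y,ox,oy,cx=0:((x-cx)/5-.4+ox,(y)/5-.4+oy)
pr=lambda n,uv,z:print(n,uv,p2w('top',[uv],z)[0].round(4))
pr('wide',f(183,337,180,210),.022)
pr('hole',f(408,415,270,185,250),.036)
pr('spig',f(415,297,270,185,250),.029)
pr('frontL',f(305,452,270,185,250),.036)
pr('frontR',f(515,458,270,185,250),.036)
pr('lidtopL',f(312,38,270,185,250),.19)
pr('lidtopR',f(524,46,270,185,250),.19)
pr('pinTop',f(699,116,405,215,550),.091)
pr('collar',f(680,130,405,215,550),.055)
for q in [(622,40),(762,82),(733,222),(590,185)]: pr('blk',f(*q,405,215,550),.05)
E
```

```text
wide (216.2, 277.0) [0.4728 0.2141 0.022 ]
hole (301.2, 267.6) [0.4969 0.0104 0.036 ]
spig (302.6, 244.0) [0.5545 0.0081 0.029 ]
frontL (280.6, 275.0) [0.4787 0.0588 0.036 ]
frontR (322.6, 276.2) [ 0.4772 -0.0407  0.036 ]
lidtopL (282.0, 192.2) [0.6402 0.0494 0.19  ]
lidtopR (324.4, 193.8) [ 0.6381 -0.0388  0.19  ]
pinTop (434.4, 237.8) [ 0.5643 -0.2943  0.091 ]
collar (430.6, 240.6) [ 0.5631 -0.2952  0.055 ]
blk (419.0, 222.6) [ 0.6071 -0.2697  0.05  ]
blk (447.0, 231.0) [ 0.5876 -0.3368  0.05  ]
blk (441.2, 259.0) [ 0.5202 -0.3207  0.05  ]
blk (412.6, 251.6) [ 0.537  -0.2529  0.05  ]
```

>>> apply_moves:
  moves: [11.4,12,-1,0,0,1.2,11.4,12,-1,0,0,1.2,11.4,12,-1,0,0,1.2,11.4,12,-1,0,0,1.2,11.4,12,-1,0,0,1.2,11.4,12,-1,0,0,1.2,11.4,12,-1,0,0,1.2,11.4,12,-1,0,0,1.2,11.4,12,-1,0,0,1.2,11.4,12,-1,0,0,1.2,12.4,30.6,-2,0,0,2.5,12.4,30.6,-2,0,0,2.5,12.4,30.6,-2,0,0,2.5,12.4,30.6,-2,0,0,2.5,12.4,30.6,-2,0,0,2.5,12.4,30.6,-2,0,0,2.5,12.4,30.6,-2,0,0,2.5,12.4,30.6,-2,0,0,2.5,12.4,30.6,-2,0,0,2.5,12.4,30.6,-2,0,0,2.5]
  claw: 75

```text
clock: 1.77
tcp_pos: [0.471, 0.1665, 0.1917]
orientation: [-0.0, 0.196, 0.981, -0.0]
wrist_force: [0.0, -0.5, 0.2]
finger_gap: 0.0645
grip_force: 0.0
```

>>> apply_moves:
  moves: [0.1,1.9,-2,0,0,0.37,0.1,1.9,-2,0,0,0.37,0.1,1.9,-2,0,0,0.37,0.1,1.9,-2,0,0,0.37,0.1,1.9,-2,0,0,0.37]

```text
clock: 2.18
tcp_pos: [0.4737, 0.212, 0.1416]
orientation: [-0.001, 0.017, 1.0, -0.0]
wrist_force: [-0.1, 1.1, -0.2]
finger_gap: 0.0641
grip_force: 0.0
```

```bash
python3 - <<'E'
from h import *
c=cam('wrist','w1'); T=c['camera_from_world']; print(-T[:3,:3].T@T[:3,3],T[:3,:3].round(2),c['camera_matrix'][0,0])
s=status.get_state();print(s['tcp_pos'],s['orientation'])
print(w2p('wrist',[[.4728,.2141,.022],[.5937,.2762,.022],list(s['tcp_pos'])]))
E
```

```text
[0.40915218 0.21329546 0.275853  ] [[ 0.04  1.    0.  ]
 [ 0.97 -0.03  0.26]
 [ 0.26 -0.01 -0.97]] 431.4641032490032
[0.47427613 0.21169531 0.1421857 ] [ 5.93812863e-05  1.76708714e-02  9.99843856e-01 -2.28398174e-06]
[[329.16337606 233.51126427]
 [426.4785174  403.26711248]
 [326.20781372 324.31116491]]
```

View pics/w1.png

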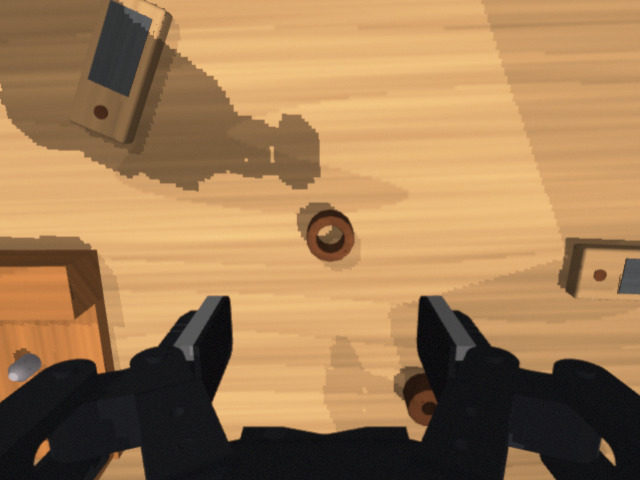

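The wrist view shows the wide sleeve at (330,235), within 1 mm of the estimate. The narrow one is at (427,407).

>>> apply_moves:
  moves: [0,0.1,-1.6,0,0,0,0,0.1,-3.2,0,0,0,0,0.1,-4.5,0,0,0,0,0.1,-5.2,0,0,0,0,0.1,-5.2,0,0,0,0,0.1,-5.2,0,0,0]

```text
clock: 2.73
tcp_pos: [0.4741, 0.2136, 0.0121]
orientation: [-0.0, 0.017, 1.0, -0.0]
wrist_force: [1.0, -0.7, 0.7]
finger_gap: 0.0641
grip_force: 0.0
```

>>> apply_moves:
  moves: [0,0,0,0,0,0,0,0,0,0,0,0,0,0,0,0,0,0,0,0,0,0,0,0,0,0,0,0,0,0,0,0,0,0,0,0,0,0,0,0,0,0,0,0,0,0,0,0]
  claw: 20
  newtons: 40

```text
clock: 3.4
tcp_pos: [0.476, 0.2147, 0.0143]
orientation: [0.002, 0.016, 1.0, 0.0]
wrist_force: [-0.1, -0.2, 6.2]
finger_gap: 0.0286
grip_force: 39.0
```

>>> apply_moves:
  moves: [0,0,1,0,0,0,0,0,2.5,0,0,0,0.3,-1,4,0,0,0,1,-2.6,5,0,0,0,2,-4.2,6,0,0,0,2.8,-5.8,6.3,0,0,0,3.2,-7.2,6.3,0,0,0,3.2,-8,6.3,0,0,0,3.2,-8.2,6.3,0,0,0,3.2,-8.2,6.3,0,0,0,3.2,-8.2,6.3,0,0,0]

```text
clock: 4.32
tcp_pos: [0.5539, 0.0094, 0.17]
orientation: [0.0, 0.017, 1.0, 0.0]
wrist_force: [0.5, 0.7, 0.1]
finger_gap: 0.0281
grip_force: 39.8
```

```bash
python3 - <<'E'
from h import *
c=cam('wrist','w2')
s=status.get_state();print(s['tcp_pos'],s['orientation'],s['finger_gap'],s['grip_force'])
t=s['tcp_pos']
print(w2p('wrist',[[.5545,.0081,.03],[.4969,.0104,.036],list(t),[t[0],t[1],t[2]-.012]]))
cam('top')
E
```

```text
[0.55368424 0.01019257 0.1698092 ] [-1.45716916e-05  1.57819046e-02  9.99875408e-01  3.17169474e-04] 0.028544511560751294 39.75810281932354
[[323.58303354 228.00110099]
 [324.10321386 137.62575878]
 [329.57656466 320.99524374]
 [329.1439522  306.58322   ]]
```

View pics/w2.png

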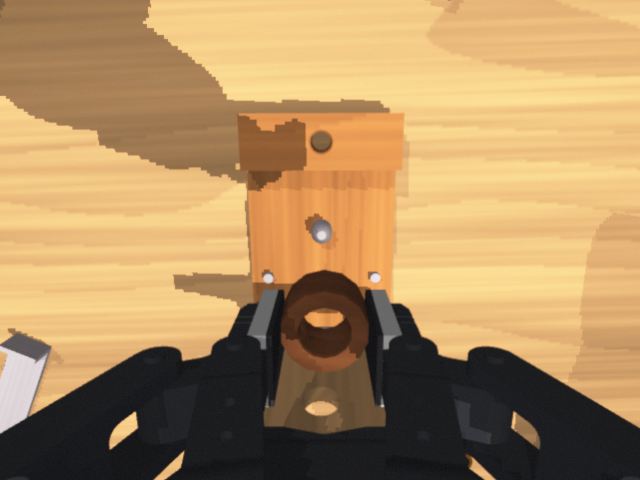

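The wrist view shows the spigot at (321,230), the hole at (321,141), and the sleeve held near (325,325). I'll fit the sleeve's offset in the grip using this image.

```bash
python3 - <<'E'
from h import *
from scipy.optimize import least_squares
s=status.get_state();t=s['tcp_pos']
im=ld('wrist')['im'].copy()
F=5;x0,y0,w,h=250,265,160,110
o=cv2.resize(im[y0:y0+h,x0:x0+w],None,fx=F,fy=F,interpolation=cv2.INTER_CUBIC)
a=np.linspace(0,2*np.pi,60)
def circ(cx,cy,z,r): return np.c_[cx+r*np.cos(a),cy+r*np.sin(a),z+0*a]
for z,r,col in [(.0077,.015,(0,255,0)),(.0077,.0085,(0,255,255)),(-.0143,.015,(255,0,0)),(-.0143,.0085,(255,255,0))]:
    p=w2p('wrist',circ(t[0]-.001,t[1],t[2]+z,r))
    cv2.polylines(o,[np.int32(((p-[x0,y0])+.5)*F)],True,col,1)
o2=cv2.resize(im[125:245,300:345],None,fx=5,fy=5,interpolation=cv2.INTER_CUBIC)
cv2.imwrite('pics/ov.png',np.hstack([np.vstack([o,np.zeros((50,800,3),np.uint8)]),o2])[:, 100:900] if 0 else o)
g=cv2.cvtColor(im,cv2.COLOR_BGR2GRAY)[130:152,308:336]; 
ys,xs=np.where(g<g.min()+45);print('hole',xs.mean()+308,ys.mean()+130,len(xs))
hsv=cv2.cvtColor(im,cv2.COLOR_BGR2HSV)[215:248,305:340];m=hsv[...,1]<90
ys,xs=np.where(m);print('spigot grey',xs.min()+305,xs.max()+305,ys.min()+215,ys.max()+215)
E
```

```text
hole 320.47211895910783 142.78810408921933 269
spigot grey 311 331 220 242
```

View pics/ov.png

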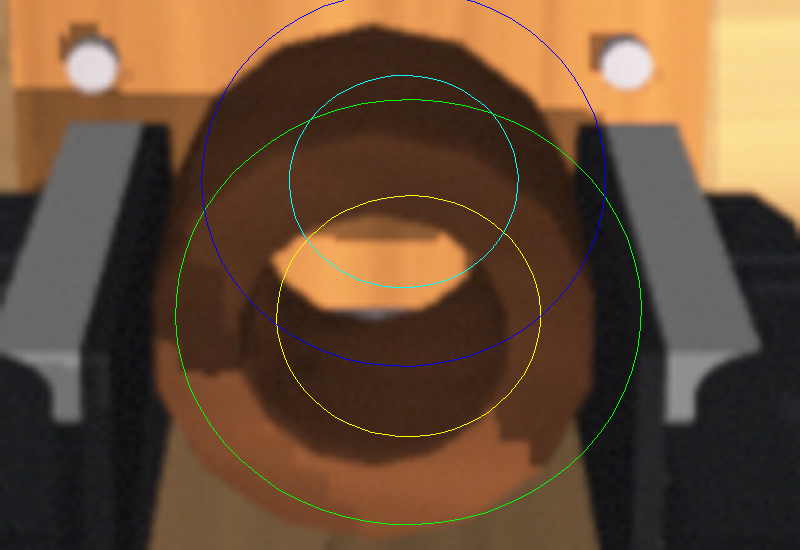

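The overlay shows the held sleeve's rim centred near crop pixel (374,336), against a predicted (408,312). I'll solve for it numerically.

```bash
cat >> h.py <<'E'
a_=np.linspace(0,2*np.pi,120)
def ext(cx,cy,z,r,n='wrist'):
    p=w2p(n,np.c_[cx+r*np.cos(a_),cy+r*np.sin(a_),z+0*a_]); return np.r_[p.min(0),p.max(0)]
E
python3 - <<'E'
from h import *
from scipy.optimize import least_squares
c=lambda x,y:(250+x/5-.5,265+y/5-.5)
s=status.get_state();t=s['tcp_pos'];print(t)
out=np.r_[c(152,137),c(597,535)];bo=np.r_[c(240,212),c(508,465)]
f=lambda p:np.r_[ext(t[0]+p[0],t[1]+p[1],t[2]+p[2],.015)-out,ext(t[0]+p[0],t[1]+p[1],t[2]+p[2],.0085)-bo]
r=least_squares(f,[0,0,.005]);print('top rim off',r.x.round(4),r.fun.round(1))
# bottom: top row of outer bottom circle =27
g=lambda p:ext(t[0]+p[0],t[1]+r.x[1],t[2]+r.x[2]-.022,.015)[1]-c(0,27)[1]
q=least_squares(g,[0]);print('bottom x off',q.x)
q=least_squares(lambda p:ext(t[0]+p[0],t[1]+r.x[1],t[2]+r.x[2]-.022,.0085)[3]-c(0,312)[1],[0]);print('bottom bore x off',q.x)
# spigot: top (r 3mm) unknown, use whole grey extents: left/right of 14mm at z~.025, and hole
print('hole w',p2w('wrist',[(320.5,141.8)],.036),'spig cols',p2w('wrist',[(321,229)],.028))
for sx,sy in [(.5545,.0065),(.5565,.0065)]:
    print(ext(sx,sy,.012,.007).round(1),ext(sx,sy,.025,.007).round(1),ext(sx,sy,.03,.003).round(1))
E
```

```text
[0.55358765 0.0106614  0.16966365]
top rim off [ 0.0025 -0.0023  0.0039] [-0.7 -1.4  0.6  1.1  1.3  2.2 -1.2 -1.9]
bottom x off [0.00298222]
bottom bore x off [0.0027645]
hole w [[0.4992906  0.00813104 0.036     ]] spig cols [[0.55559363 0.00636064 0.028     ]]
[311.2 212.1 331.4 231.9] [310.6 216.  331.7 236.5] [316.5 223.6 325.7 232.5]
[311.3 215.  331.5 234.6] [310.8 219.  331.8 239.4] [316.7 226.6 325.8 235.5]
```

>>> apply_moves:
  moves: [0.08,-0.08,0,0,0,0,0.08,-0.08,-1.5,0,0,0,0.08,-0.08,-3,0,0,0,0.08,-0.08,-4.2,0,0,0,0.08,-0.08,-4.6,0,0,0,0.08,-0.08,-5,0,0,0,0.08,-0.08,-5.2,0,0,0,0.08,-0.08,-5.2,0,0,0]

```text
clock: 5.08
tcp_pos: [0.557, 0.0077, 0.0399]
orientation: [0.001, 0.016, 1.0, -0.0]
wrist_force: [-0.7, 0.1, 0.2]
finger_gap: 0.0283
grip_force: 39.8
```

>>> apply_moves:
  moves: [0,0,-0.15,0,0,0,0,0,-0.3,0,0,0,0,0,-0.4,0,0,0,0,0,-0.5,0,0,0,0,0,-0.55,0,0,0,0,0,-0.55,0,0,0]

```text
clock: 5.58
tcp_pos: [0.5571, 0.0072, 0.0263]
orientation: [0.001, 0.016, 1.0, -0.0]
wrist_force: [1.9, -0.8, 1.5]
finger_gap: 0.0286
grip_force: 39.9
```

>>> apply_moves:
  moves: [0,0,-0.1,0,0,0,0,0,-0.1,0,0,0,0,0,-0.1,0,0,0]

```text
clock: 5.83
tcp_pos: [0.5572, 0.0071, 0.0262]
orientation: [0.002, 0.016, 1.0, -0.0]
wrist_force: [-4.3, 0.6, 20.1]
finger_gap: 0.0282
grip_force: 41.5
```

>>> apply_moves:
  moves: [0,0,0,0,0,0,0,0,0.1,0,0,0,0,0,0.1,0,0,0,0,0,0.1,0,0,0,0,0,0.6,0,0,0,0,0,2,0,0,0,0,0,3.5,0,0,0,0,0,5,0,0,0,0,0,6.5,0,0,0,0,0,8,0,0,0,0,0,8.5,0,0,0,0,0,8.5,0,0,0]
  claw: 65

```text
clock: 6.83
tcp_pos: [0.5583, 0.0072, 0.2401]
orientation: [0.004, 0.016, 1.0, -0.0]
wrist_force: [0.2, -0.2, -0.4]
finger_gap: 0.0554
grip_force: 0.0
```

```bash
python3 - <<'E'
from h import *
s=status.get_state();t=s['tcp_pos'];print(t)
w=cam('wrist')['image'];tp=cam('top')['image'];sc=cam('scene')['image']
R=lambda im,x,y,w,h,f:cv2.resize(im[y:y+h,x:x+w],None,fx=f,fy=f,interpolation=cv2.INTER_CUBIC)
o=np.zeros((600,800,3),np.uint8)
o[:480,:400]=R(w,220,90,200,240,2)
o[:400,400:800]=R(sc,270,210,100,100,4)
cv2.imwrite('pics/chk1.png',o)
E
```

```text
[0.55832906 0.00715436 0.24007478]
```

View pics/chk1.png

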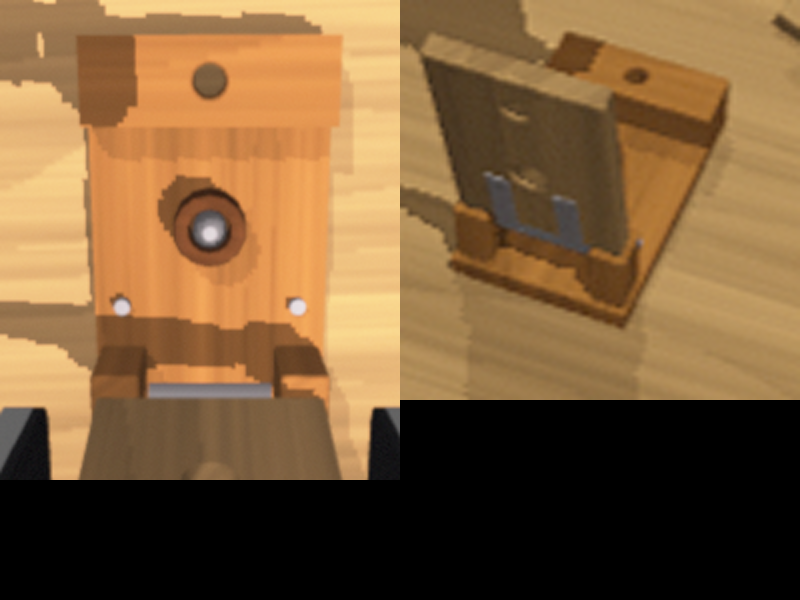

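The sleeve is seated on the spigot, at (210,228) in the crop. Next I go behind the lid with the fingers shut.

>>> apply_moves:
  moves: [1.5,0,0,0,0,0,3,0,0,0,0,0,4.3,0,0,0,0,0,5.3,0,0,0,0,0,5.3,0,0,0,0,0,5.3,0,-1,0,0,0,5.3,0,-2.2,0,0,0,5.3,0,-3.2,0,0,0,5.3,0,-3.4,0,0,0,5.3,0,-3.4,0,0,0]
  claw: 0

```text
clock: 7.82
tcp_pos: [0.6855, 0.0077, 0.1467]
orientation: [-0.004, 0.016, 1.0, 0.0]
wrist_force: [-0.1, 0.3, 0.6]
finger_gap: 0.0002
grip_force: 0.0
```

>>> apply_moves:
  moves: [-0.5,0,0.1,0,0,0,-1,0,0.15,0,0,0,-1.5,0,0.15,0,0,0,-2,0,0.15,0,0,0,-2.5,0,0.15,0,0,0,-3,0,0.15,0,0,0,-3.6,0,0.15,0,0,0,-4.2,0,0.15,0,0,0,-4.7,0,-0.3,0,0,0,-5.2,0,-0.75,0,0,0,-5.6,0,-1.25,0,0,0,-6,0,-1.75,0,0,0,-6.25,0,-2.25,0,0,0,-6.5,0,-2.75,0,0,0,-6.6,0,-3.1,0,0,0,-6.65,0,-3.4,0,0,0,-6.65,0,-3.4,0,0,0]

```text
clock: 9.23
tcp_pos: [0.5218, 0.0074, 0.0653]
orientation: [-0.001, 0.016, 1.0, 0.0]
wrist_force: [-1.1, 0.1, -1.2]
finger_gap: 0.0003
grip_force: 0.0
```

>>> apply_moves:
  moves: [0,0,-0.1,0,0,0,0,0,-0.2,0,0,0,0,0,-0.3,0,0,0,0,0,-0.4,0,0,0,0,0,-0.4,0,0,0]

```text
clock: 9.65
tcp_pos: [0.5227, 0.0073, 0.0561]
orientation: [0.0, 0.016, 1.0, -0.0]
wrist_force: [-2.3, -0.0, 5.7]
finger_gap: -0.0002
grip_force: 3.2
```

>>> apply_moves:
  moves: [0,0,0.6,0,0,0,0,0,2,0,0,0,0,0,3.5,0,0,0,0.2,-1.4,4.7,0,0,0,0.4,-2.8,5,0,0,0,0.6,-4.2,5,0,0,0,0.8,-5.6,5,0,0,0,1,-7,5,0,0,0,1.2,-8.4,5,0,0,0,1.4,-9.8,5,0,0,0,1.6,-11,5,0,0,0,1.6,-11.8,5,0,0,0,1.6,-12.1,5,0,0,0,1.6,-12.1,5,0,0,0,1.6,-12.1,5,0,0,0]
  claw: 55

```text
clock: 10.9
tcp_pos: [0.5623, -0.2946, 0.1804]
orientation: [-0.0, 0.016, 1.0, 0.001]
wrist_force: [0.4, 0.9, 0.0]
finger_gap: 0.047
grip_force: 0.0
```

```bash
python3 - <<'E'
from h import *
s=status.get_state();t=s['tcp_pos'];print(t)
w=cam('wrist')['image'];sc=cam('scene')['image'];tp=cam('top')['image']
print(w2p('wrist',[[.563,-.295,.091],[.563,-.295,.055]]))
R=lambda im,x,y,w,h,f:cv2.resize(im[y:y+h,x:x+w],None,fx=f,fy=f,interpolation=cv2.INTER_CUBIC)
o=np.zeros((600,800,3),np.uint8)
o[:480,:400]=R(w,220,140,200,240,2)
o[:300,400:800]=R(sc,270,210,100,75,4)
o[300:600,400:800]=R(tp,260,195,100,75,4)
cv2.imwrite('pics/chk2.png',o)
E
```

```text
[ 0.56225061 -0.29462278  0.18036619]
[[325.1378819  250.22640187]
 [324.92322748 233.92348647]]
```

View pics/chk2.png

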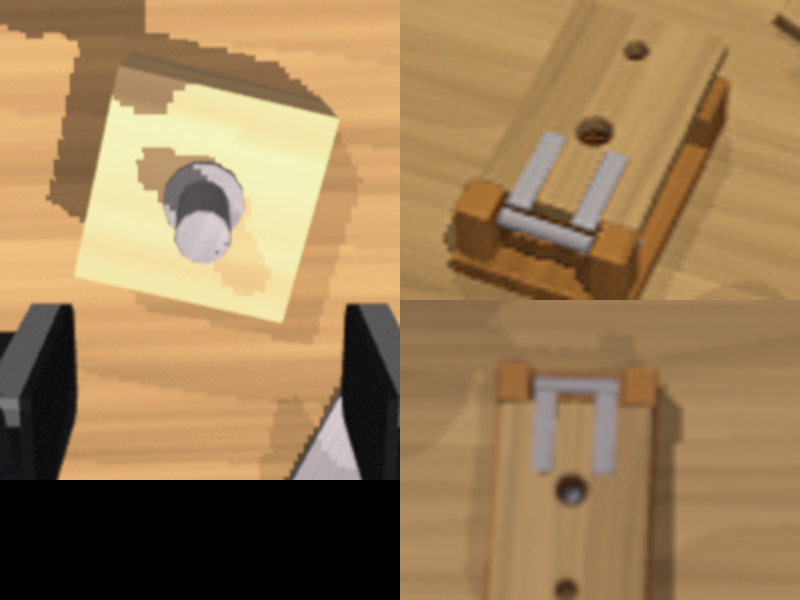

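The lid is folded down. The pin top is at about wrist pixel (321,259), within a few mm of the TCP line, so I grasp it.

>>> apply_moves:
  moves: [0.12,0,-1.3,0,0,0,0.12,0,-2.6,0,0,0,0.12,0,-3.8,0,0,0,0.12,0,-4.5,0,0,0,0.12,0,-4.5,0,0,0,0.12,0,-4.5,0,0,0]

```text
clock: 11.55
tcp_pos: [0.5649, -0.2934, 0.0677]
orientation: [-0.001, 0.015, 1.0, 0.001]
wrist_force: [0.1, 0.3, 0.5]
finger_gap: 0.0469
grip_force: 0.0
```

>>> apply_moves:
  moves: [0,0,0,0,0,0,0,0,0,0,0,0,0,0,0,0,0,0,0,0,0,0,0,0,0,0,0,0,0,0,0,0,0,0,0,0,0,0,0,0,0,0,0,0,0,0,0,0]
  claw: 5
  newtons: 90

```text
clock: 12.22
tcp_pos: [0.5668, -0.2958, 0.0707]
orientation: [0.002, 0.016, 1.0, -0.001]
wrist_force: [0.6, 0.5, 6.8]
finger_gap: 0.0133
grip_force: 87.7
```

>>> apply_moves:
  moves: [0,0,0.5,0,0,0,0,0,1.2,0,0,0,0,0,2.2,0,0,0,0,0,3.2,0,0,0,0,0.6,4.1,0,0,0,-0.4,1.8,4.1,0,0,0,-0.7,3.2,4.1,0,0,0,-1,4.6,4.1,0,0,0,-1.3,6,4.1,0,0,0,-1.6,7.4,4.1,0,0,0,-1.9,8.8,4.1,0,0,0,-2.2,10.2,4.1,0,0,0,-2.5,11.4,4.1,0,0,0,-2.66,12,4.1,0,0,0,-2.66,12.15,4.1,0,0,0,-2.66,12.15,4.1,0,0,0,-2.66,12.15,4.1,0,0,0]

```text
clock: 13.63
tcp_pos: [0.4995, 0.0082, 0.1712]
orientation: [0.001, 0.016, 1.0, -0.0]
wrist_force: [-0.0, -0.4, -0.1]
finger_gap: 0.0132
grip_force: 88.2
```

```bash
python3 - <<'E'
from h import *
s=status.get_state();t=s['tcp_pos'];print(t,s['finger_gap'],s['grip_force'])
w=cam('wrist')['image'];sc=cam('scene')['image']
print(w2p('wrist',[[.4985,.0085,.0567],[.5572,.0072,.05],t,t-[0,0,.0157]]), w2p('scene',[t,t-[0,0,.0627],[.4985,.0085,.0567]]))
R=lambda im,x,y,w,h,f:cv2.resize(im[y:y+h,x:x+w],None,fx=f,fy=f,interpolation=cv2.INTER_CUBIC)
o=np.zeros((600,800,3),np.uint8)
o[:600,:480]=R(w,240,170,160,200,3)
o[:600,480:800]=R(sc,300,140,80,150,4)
cv2.imwrite('pics/chk3.png',o)
E
```

```text
[0.49950012 0.00819422 0.17122147] 0.013192617250385454 88.1641674041748
[[326.29605337 235.15583144]
 [327.07634082 320.67942824]
 [327.09200447 322.07160244]
 [326.81808696 303.47992326]] [[328.5977338  183.53388176]
 [328.24343505 205.68030979]
 [328.25933488 222.15595632]]
```

View pics/chk3.png

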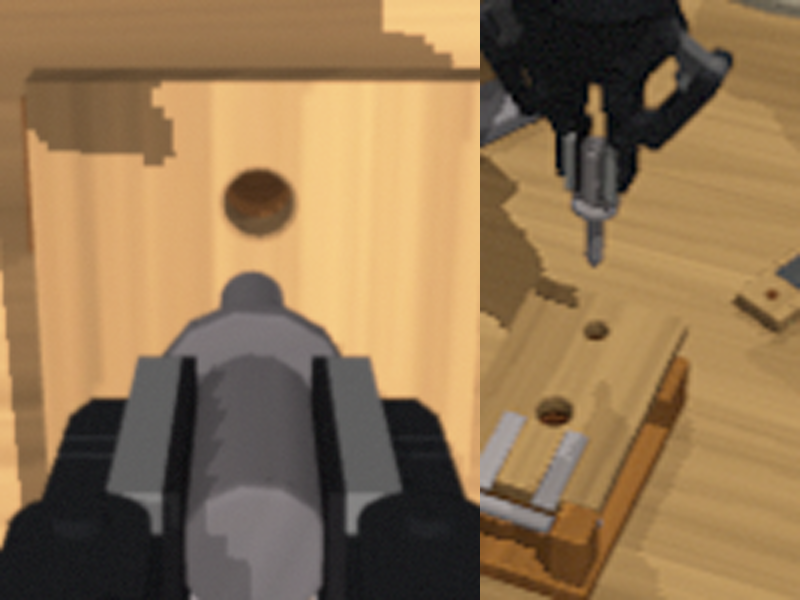

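The wrist view shows the hole at pixel (326,237), the pin collar's near edge at (324,272), and the tip's near edge at (324,260). I'll compute the relative offset.

```bash
python3 - <<'E'
from h import *
from scipy.optimize import least_squares
t=status.get_state()['tcp_pos']
c=lambda x,y:(240+x/3-.33,170+y/3-.33)
hl=least_squares(lambda p:ext(p[0],p[1],.0567,.007)-np.r_[c(223,168),c(296,237)],[.4985,.0085]);print('hole',hl.x,hl.fun.round(1))
L=c(165,308);Rr=c(342,308);tl=c(222,270);tr=c(284,270)
def f(p):
    x,y,zb=p  # zb: collar bottom height
    e=ext(x,y,zb,.013);e2=ext(x,y,zb+.005,.013)
    s=ext(x,y,zb-.036,.005); q=ext(x,y,zb-.042,.0028)
    return [min(e[0],e2[0])-L[0],max(e[2],e2[2])-Rr[0],min(e[1],e2[1])-L[1],s[0]-tl[0],s[2]-tr[0],min(s[1],q[1])-tl[1]]
r=least_squares(f,[t[0],t[1],t[2]-.02]);print('pin',r.x,'tcp',t,'tip z',r.x[2]-.042,np.round(r.fun,1))
print('move mm',(hl.x-r.x[:2])*1000)
E
```

```text
hole [0.49978277 0.00838402] [ 0.4  0.1 -0.4 -0.1]
pin [0.50924985 0.00684977 0.1268069 ] tcp [0.49949625 0.00757452 0.17090798] tip z 0.08480690403165236 [-0.6  0.4 -2.1  0.9 -0.7  2.5]
move mm [-9.46707641  1.53425617]
```

```bash
python3 - <<'E'
from h import *
t=np.array([.4995,.0079,.1710])
for dx in (-.002,0,.002,.004):
    x=t[0]+dx;zb=t[2]-.0207
    print(dx,'collar',ext(x,t[1],zb,.013)[1].round(1),ext(x,t[1],zb+.005,.013)[1].round(1),'shank',ext(x,t[1],zb-.036,.005).round(1),'tip',ext(x,t[1],zb-.042,.0028).round(1),'top',ext(x,t[1],zb+.041,.008).round(1))
c=lambda x,y:(240+x/3-.33,170+y/3-.33)
print('obs collar',c(253,308),'shank',c(222,270),c(284,270),'top',c(187,487),c(325,600))
E
```

```text
-0.002 collar 261.1 265.2 shank [314.8 253.6 336.3 274.1] tip [319.6 254.4 331.3 265.6] top [299.  321.2 353.6 370.4]
0 collar 266.1 270.4 shank [315.  257.8 336.4 278.1] tip [319.8 258.4 331.5 269.5] top [299.4 327.5 353.7 376.3]
0.002 collar 271.1 275.6 shank [315.1 261.9 336.5 282.1] tip [319.9 262.4 331.6 273.4] top [299.7 333.8 353.8 382.2]
0.004 collar 276.1 280.7 shank [315.3 266.  336.6 286.1] tip [320.1 266.3 331.7 277.3] top [300.  340.  353.9 388. ]
obs collar (324.00333333333333, 272.3366666666667) shank (313.67, 259.67) (334.3366666666667, 259.67) top (302.00333333333333, 332.0033333333334) (348.00333333333333, 369.67)
```

>>> apply_moves:
  moves: [-0.05,0.04,-0.4,0,0,0,-0.05,0.04,-1,0,0,0,-0.05,0.04,-1.5,0,0,0,-0.05,0.04,-1.9,0,0,0,-0.05,0.04,-2.2,0,0,0,-0.05,0.04,-2.4,0,0,0,-0.05,0.04,-2.4,0,0,0]

```text
clock: 14.32
tcp_pos: [0.4971, 0.0094, 0.1095]
orientation: [-0.001, 0.016, 1.0, 0.0]
wrist_force: [-0.3, -0.7, -0.7]
finger_gap: 0.0133
grip_force: 88.2
```

>>> apply_moves:
  moves: [0,0,-0.2,0,0,0,0,0,-0.4,0,0,0,0,0,-0.6,0,0,0,0,0,-0.8,0,0,0,0,0,-1,0,0,0,0,0,-1,0,0,0]

```text
clock: 14.82
tcp_pos: [0.497, 0.0098, 0.0846]
orientation: [-0.001, 0.016, 1.0, 0.0]
wrist_force: [1.2, 0.1, 0.3]
finger_gap: 0.0134
grip_force: 88.2
```

Insertion is free through both halves, with the tip about 14 mm into the lower hole. Now I press down.

>>> apply_moves:
  moves: [0,0,-0.15,0,0,0,0,0,-0.3,0,0,0,0,0,-0.4,0,0,0,0,0,-0.5,0,0,0,0,0,-0.6,0,0,0,0,0,-0.65,0,0,0,0,0,-0.65,0,0,0,0,0,-0.65,0,0,0]

```text
clock: 15.48
tcp_pos: [0.4974, 0.0097, 0.0696]
orientation: [-0.0, 0.016, 1.0, 0.0]
wrist_force: [-2.5, 0.3, 3.8]
finger_gap: 0.0134
grip_force: 88.5
```

>>> apply_moves:
  moves: [0,0,-0.04,0,0,0,0,0,-0.08,0,0,0,0,0,-0.12,0,0,0,0,0,-0.16,0,0,0,0,0,-0.16,0,0,0,0,0,-0.16,0,0,0]

```text
clock: 15.98
tcp_pos: [0.4975, 0.0096, 0.0677]
orientation: [0.0, 0.016, 1.0, -0.0]
wrist_force: [-9.4, -0.3, 22.2]
finger_gap: 0.0134
grip_force: 91.2
```

>>> apply_moves:
  moves: [-0.04,0,0,0,0,0,-0.04,0,0,0,0,0,-0.04,0,0,0,0,0,-0.04,0,0,0,0,0]

```text
clock: 16.32
tcp_pos: [0.4975, 0.0096, 0.0678]
orientation: [0.001, 0.016, 1.0, -0.0]
wrist_force: [-7.7, 0.9, 19.5]
finger_gap: 0.0133
grip_force: 91.1
```

```bash
python3 - <<'E'
from h import *
w=cam('wrist')['image'];sc=cam('scene')['image']
R=lambda im,x,y,w,h,f:cv2.resize(im[y:y+h,x:x+w],None,fx=f,fy=f,interpolation=cv2.INTER_CUBIC)
o=np.zeros((600,800,3),np.uint8)
o[:480,:400]=R(w,220,140,200,240,2)
o[:,400:]=R(sc,270,180,100,150,4)
cv2.imwrite('pics/fin.png',o)
s=status.get_state();print(s['tcp_pos'],s['wrist_force'],s['clock'])
E
```

```text
[0.4974418  0.00955868 0.06779928] [-6.4657865   0.42404599 20.15679113] 16.4167
```

View pics/fin.png

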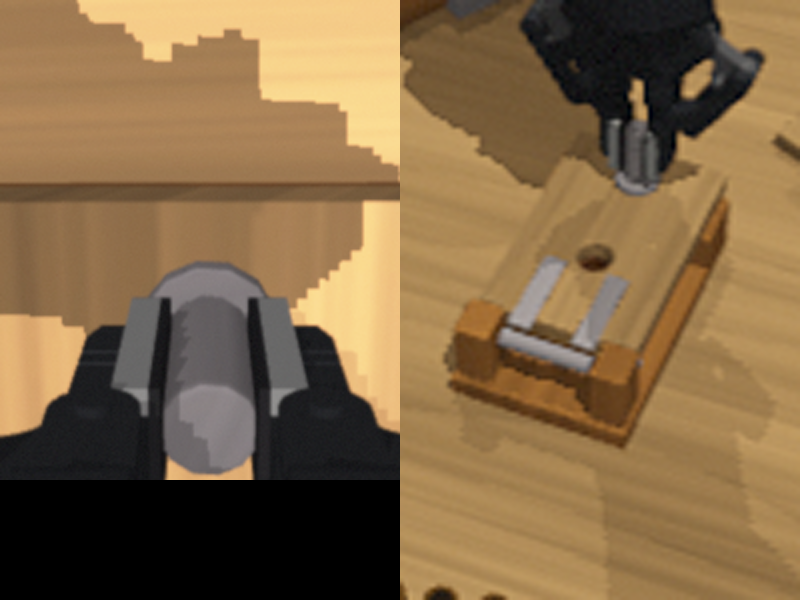

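The collar sits on the lid, which lies level at the expected height, and the push is a steady 20 N or so against a hard stop.

```bash
python3 -c "
from workcell import job
print(job.hand_in())"
```

```text
the job is handed in; nothing more can be done
None
```

I handed the job in at about 16 s: the wide sleeve is on the spigot down to the floor, the lid is folded, the pin is through both halves, and the arm is still pushing down on it with about 20 N, holding the lid shut; I don't have the judge's verdict.

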